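Drop a spent wire spool into its return box with the hood lever

ROBOT

A 6-joint arm with a two-finger parallel gripper is mounted at the origin on the work surface. World frame = base frame: x ahead of the robot, y to its left, z up, the work surface at z = 0. Lengths are in m, angles in rad, forces in N, time in s.
With the tool pointing down it reaches from about 0.225 to 0.875 m from the base axis. Payload 3.4 kg.
Tool frame: the origin (TCP) lies between the finger pads; the fingertips stand 17 mm ahead of it and the grasp point (between the pads) lies 2 mm behind it; y points along the fingers, z is the direction in which the jaws open and shut, and the axes are right-handed (so a half turn about y gives the same grasp; the last joint's range is limited). The gripper opens to 85 mm and grips with 20 to 120 N. Pads are 22 mm wide; open, the fingers measure 114 mm over their backs; the gripper's body (76 mm by 85 mm) begins 54 mm behind the grasp point. The pads swing forward as they close: fully open they stand 13 mm farther back than shut.
Start: joints at [-1.242, 0.276, 1.505, -0, 1.361, -0.121], TCP at [0.25, -0.518, 0.248] pointing down, gripper open.
Joint ranges: [-2.89, 2.89], [-0.75, 2.08], [0.22, 2.7], [-1.18, 4.32], [0.11, 2.71], [-2.7, 2.7]. Speed limits (rad/s): [2.57, 2.57, 3.14, 3.14, 3.14, 3.14].

INTERFACE

Orientations are given as a unit quaternion [w, x, y, z].
In Python, from rig import manip, get_image, camera_model, sign_off, spot_in, silhouettes, spot_point gives the robot as it stands.
- The arm moves only by the tool jog_arm, never from a script. Its argument "targets" is a list of rows, each a list of 3 entries, a list of its own where there are three numbers: the finger opening in m, from 0 to 0.0854, then the shift along the world's x, y, z in m, then the turn about the world's z in rad. In form: [[claw, [x, y, z], spin], ...]. A call has 1 to 10 rows; each row shifts and turns the commanded pose from where the row before left it; what a row does not reach is not made up. A row lasts 1/8 s, in which the tool goes at most 62.5 mm and 10.7 degrees, less where a joint would pass 70% of its speed; a pose out of reach is approached as far as the arm can. A call with a gripper value outside its range is refused whole. The fingers move at their own pace and stop on an object; "force" is the grip in N (left out, the last holds). Time passes only in rows, so rows that do not move let the fingers close. It gives the time, the measured TCP pose, the force and the opening at its end, in the units of the state.
- manip.get_state(): the state, without advancing time (a new reading comes with each control period).
- get_image(name): name is "side" or "top" or "wrist"; returns (picture, depth): 480x640x3 uint8, red, green, blue; 480x640 float32, m along the optical axis (not along the pixel's ray), 0 where there is no reading.
- camera_model(name): a dict with "mtx" (3x3 intrinsics, pixels), "world_from_camera" (4x4, takes a point from camera to world coordinates). Camera axes: x right, y up, looking along -z (the intrinsics and any distortion apply to the point x, -y, -z); pixel columns grow to the right and rows downward; lengths in m; the calibration is good to about 2 mm. A picture is of the moment at which its call begins: read the wrist's pose just before it. camera_model takes no time and is no camera call; for the wrist camera it gives the pose at the moment of the call.
- sign_off(): hands the job in, once; it reports no verdict.
Trained networks look in the newest picture that a camera, given by its name, has taken for a name from the list of things; names that differ only in an ending like _2 or _b are one class to them, and where a whole thing is asked for, a point or a joint stands for the part that bears it (a point fixed in the world has none). Each returns a list of dicts, best first, with "score" (0 to 1); they miss things now and then, are a little off and sometimes report something else, mostly with a low value. They report only what shows in the picture. A call takes as long as a camera call. They do not tell look-alikes from the thing itself.
- spot_in(name, camera): "position" ([column, row] in pixels, amid what is visible of it).
- silhouettes(name, camera): "mask" (480x640 bool, what is visible of it) and "position" ([column, row] in pixels, amid what is visible of it).
- spot_point(name, camera): "position" ([column, row] in pixels: a listed point, or the origin of a listed thing).
The state is a dict: "clock": time; "qpos": joint angles; "qd": joint speeds; "effort": joint torques, N m; "position": TCP position; "ee_rot": TCP orientation; "contact_force": force on the tool from outside, world axes, zero at the start; "moment": the same for the moment, N m; "width": finger opening in m.
Only numpy, scipy, OpenCV 4.12 (cv2) and the standard library are available. Lean on these libraries where they do the work, as an engineer would, in place of code of your own. Each camera call takes 0.05 s, during which the arm holds its last target.

TASK

Two spool return boxes stand on the bench, and an empty wire spool waits on the ramp of one of them, leaning on its clear hood. With a fingertip, press the black pad of that box's lever all the way down and keep it there until the spool has rolled in by itself, then ease the lever back up so that the hood comes down gently and does not slam; finish with the hood shut and your hand clear. Do not touch the spool or the hood, do not open the other box, and leave everything else where it stands.

Things in the scene. Friction and masses are not known exactly. Their poses are not given: they have to be found in the camera images.
- box: the return box on whose ramp the empty spool waits; fixed. White tray 150 (x) x 110 (y) mm, walls 93 mm high, origin at the centre of its underside, z up. A dark steel ramp 52 mm wide slopes up out of its rear (+x) to x = 165 mm, 125 mm high there. A clear hood (top 157 mm above the bench) covers the tray and turns on an axle along the front (-x) rim. The lever stands on the +y side and points to -x
- hinge_box (a point): point on the axle, in line with the middle of the lever's pad: 75 mm forward (-x) and 95 mm to +y of the box's centre, 95 mm above the bench. The axle is parallel to the box's y axis and carries both hood and lever: pressing the pad down lifts the hood's rear edge
- pad_box (a point): centre of the upper face of the lever's black pad (36 x 36 mm, 8 mm thick); moves with the lever, 147 mm above the bench at rest, 64 mm fully pressed; free space above and below. With the lever at a = 0.35 rad minus the joint value above level, it lies (130 cos a - 8 sin a) mm forward (-x) of the axle and (130 sin a + 8 cos a) mm above it
- lever_box (a joint): angle of lever and hood together, rad: 0 shut (lever rises 0.35 rad towards its pad), 0.65 fully open with the lever at its lower stop (hood's rear edge up, 240 mm above the bench). No spring or catch: the hood's weight drives the pad back up with 1 to 4 N; let go, the hood falls and slams. The spool gets under the hood at about 0.35
- spool_center (a point): centre of the empty aluminium wire spool, 50 mm flange diameter, 34 mm wide, 45 g, lying on its rims on the ramp and leaning on the hood's rear; it rolls down into the tray within about a second once the hood is up
- sister: the other return box, same make and size and the same lever on its +y side, pad forward, its ramp empty; fixed to the bench; origin at the centre of its underside
- lever_sister (a joint): angle of hood and lever of the other box together, rad: 0 shut, 0.65 open; stays shut
- full_spool: full wire spool standing on end, 50 mm diameter, 34 mm high, brass-coloured wire; bystander, loose; origin at the centre of its underside
- jar: small glass jar with metal cap, 42 mm diameter, 60 mm high, between the two boxes; bystander, loose; origin at the centre of its underside
- dropper: white dropper bottle, 40 mm diameter, 100 mm high; bystander, loose; origin at the centre of its underside
- eyepiece: black microscope eyepiece standing on its narrow end, 42 mm diameter, 52 mm high; bystander, loose; origin at the centre of its underside
- carrier: low open steel carrier tray, 110 x 70 x 18 mm; bystander, loose; origin at the centre of its underside
- driver: screwdriver lying flat, 160 mm long; bystander, loose; origin at its underside, within the shank and handle
- dish: round steel dish, 80 mm diameter, 20 mm high; bystander, loose; origin at the centre of its underside
Mind the look-alikes: they are no part of the job. What is shaped like the part that bears spool_center but green or purple is not meant.

How it is judged:
By the outcome, as a careful person would: the job done as asked, in the order asked, and still so for the second after the job is handed in, with the robot touching nothing.
It also fails if it takes over 45 s, if anything falls off the work surface, if the arm or the gripper's body presses on something with over 40 N, if the wrist force passes 120 N, or if a joint passes its speed limit or range.

## Working session

There is one attempt and no reset: what is moved stays moved. The work goes in short steps, Python scripts to look and compute and a tool call to move; the robot and the scene stay as the last step left them, time stands still between calls to the robot, and variables do not carry over. Pictures are saved under pics/ and viewed, and the job is handed in when it is done.

Besides the shell and the picture viewer there is one more tool, called after "Call:" as name(argument=value, ...) on one line, values as JSON. jog_arm: Moves the arm, as the interface text tells. Its arguments: {"type":"object","properties":{"targets":{"type":"array","items":{"type":"array"}},"force":{"type":"number"}},"required":["targets"]}

```bash
mkdir -p pics
python3 - <<'E'
from rig import *
import cv2
print(manip.get_state())
for n in ["side","top","wrist"]:
    im,d=get_image(n); cv2.imwrite(f"pics/{n}0.png",im[:,:,::-1])
    m=camera_model(n); print(n,m)
E
```

```text
{'clock': 0.0, 'qpos': array([-1.24198254e+00,  2.76598713e-01,  1.50615085e+00, -1.16514950e-05,
        1.36072708e+00, -1.21025106e-01]), 'qd': array([-0.00011932, -0.00026422,  0.00104785, -0.00041913,  0.00253474,
       -0.00031481]), 'effort': array([ 1.30527078e-04, -4.16775620e+01, -2.45809293e+01, -3.91028525e-04,
        1.11152889e-02,  1.11217088e-05]), 'position': array([ 0.24983251, -0.51731591,  0.24743052]), 'ee_rot': array([ 0.15763218, -0.15777835,  0.68995781, -0.68863365]), 'contact_force': array([0.38458969, 0.39199054, 0.62194616]), 'moment': array([-0.00973505,  0.03300451,  0.00426252]), 'width': 0.08520978918301014}
side {'mtx': array([[547.66696541,   0.        , 320.61984855],
       [  0.        , 547.66696541, 238.1000171 ],
       [  0.        ,   0.        ,   1.        ]]), 'world_from_camera': array([[ 0.99814474,  0.04771868, -0.03781536,  0.56211049],
       [-0.05873419,  0.59099381, -0.80453502, -1.29653606],
       [-0.01604271,  0.80526346,  0.59270009,  1.11016245],
       [ 0.        ,  0.        ,  0.        ,  1.        ]])}
top {'mtx': arr
[... 250 characters left out ...]
853, -0.02270443, -0.01213819,  0.02348757],
       [-0.01469095,  0.11587958,  0.99315462,  1.51168307],
       [ 0.        ,  0.        ,  0.        ,  1.        ]])}
wrist {'mtx': array([[330.57000547,   0.        , 315.54373093],
       [  0.        , 330.57000547, 236.52052367],
       [  0.        ,   0.        ,   1.        ]]), 'world_from_camera': array([[ 4.33947077e-01,  8.55481368e-01,  2.82562494e-01,
         3.22186594e-01],
       [-9.00938113e-01,  4.12285903e-01,  1.35391474e-01,
        -4.83002986e-01],
       [-6.71650052e-04, -3.13324055e-01,  9.49646032e-01,
         3.74509913e-01],
       [ 0.00000000e+00,  0.00000000e+00,  0.00000000e+00,
         1.00000000e+00]])}
```

View pics/side0.png

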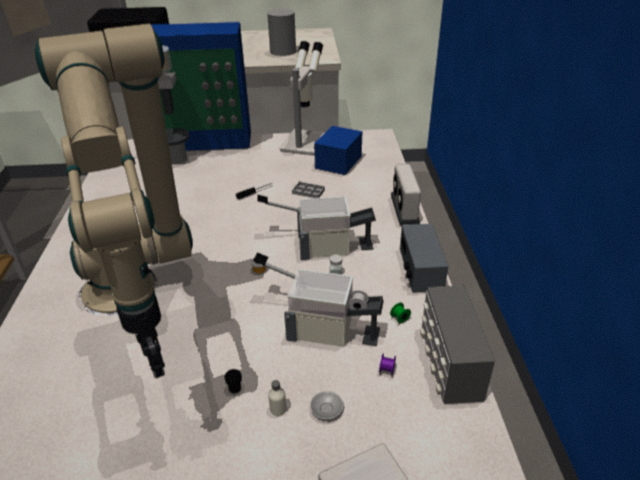

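View pics/top0.png

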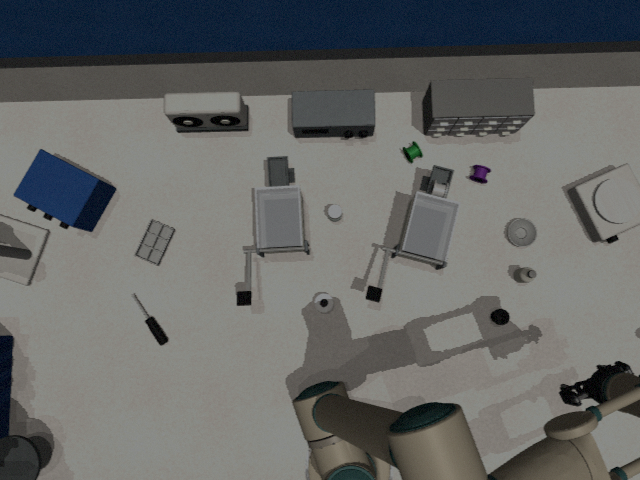

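The side view shows the near box, at about (320,305), with a silver spool on its ramp at (358,299) and its pad at (260,259). In the top view its spool is at (440,182) and its pad at (374,294). 

Things that could be mistaken:
- **Spools:** green one at top (413,152), purple one at (480,173), and the brass full spool at (324,301).
- **Pads:** the sister box's pad at (244,298), whose ramp at (278,170) is empty.

I'll use the box with the silver spool and measure it next.

```bash
cat > h.py <<'E'
from rig import *
import numpy as np, cv2
def ray(n,p):
    m=camera_model(n);K=m["mtx"];T=m["world_from_camera"]
    d=np.array([(p[0]-K[0,2])/K[0,0],-(p[1]-K[1,2])/K[1,1],-1.])
    return T[:3,3],T[:3,:3]@d
def atz(n,p,z):
    o,d=ray(n,p);return o+d*(z-o[2])/d[2]
def proj(n,X):
    m=camera_model(n);K=m["mtx"];T=m["world_from_camera"]
    c=T[:3,:3].T@(np.array(X)-T[:3,3]);return np.array([K[0,0]*c[0]/-c[2]+K[0,2],K[1,1]*c[1]/c[2]+K[1,2]])
def tri(pts):
    A=0;b=0
    for n,p in pts:
        o,d=ray(n,p);d=d/np.linalg.norm(d);M=np.eye(3)-np.outer(d,d);A=A+M;b=b+M@o
    return np.linalg.solve(A,b)
E
python3 - <<'E'
from h import *
D={}
for n in ["side","top"]:
    im,d=get_image(n);D[n]=(im,d)
    for q in ["pad_box","hinge_box","spool_center","box","sister","full_spool","jar"]:
        r=spot_point(q,n)
        print(n,q,[(np.round(x["position"],1).tolist(),round(x["score"],2)) for x in r[:4]])
c=D["top"][0][130:330,300:500]
cv2.imwrite("pics/crop1.png",cv2.resize(c,None,fx=3,fy=3,interpolation=cv2.INTER_CUBIC)[:,:,::-1])
print(proj("top",[0.5,0,0.147]))
for n in ["top"]:
  for p in [(374,294),(244,298)]:
    print(p,atz(n,p,0.147),D[n][1][p[1],p[0]])
E
```

```text
side pad_box [([261.6, 259.7], 0.96)]
side hinge_box [([328.2, 408.6], 0.62), ([302.0, 274.8], 0.57)]
side spool_center [([355.5, 303.1], 0.78), ([397.3, 309.7], 0.51), ([384.7, 365.5], 0.47)]
side box [([321.5, 330.1], 0.72)]
side sister [([319.4, 243.7], 0.62)]
side full_spool [([255.8, 190.1], 0.62), ([256.4, 268.7], 0.52)]
side jar [([334.9, 269.5], 0.47), ([360.4, 303.0], 0.17)]
top pad_box [([373.8, 291.9], 0.98)]
top hinge_box [([384.1, 250.4], 0.93)]
top spool_center [([412.6, 153.8], 0.76), ([439.6, 191.3], 0.69), ([479.2, 176.2], 0.67)]
top box [([417.2, 237.5], 0.74)]
top sister [([152.3, 319.2], 0.55)]
top full_spool [([322.8, 299.7], 0.79)]
top jar [([338.8, 216.7], 0.53)]
[345.04305472 273.35534749]
(374, 294) [ 0.44787495 -0.06971807  0.147     ] 1.3485956
(244, 298) [0.44491205 0.24978094 0.147     ] 1.3589363
```

View pics/crop1.png

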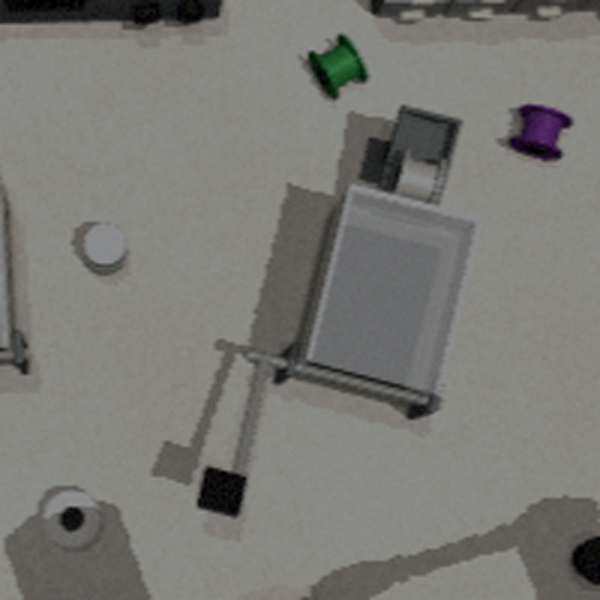

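Run:
```python
from h import *
P=tri([("side",(261.0,259.5)),("top",(374,293.5))]);print("pad tri",P, proj("side",P),proj("top",P))
H=atz("top",(388,249.3),.095);Pd=atz("top",(374,293.6),.147);print("H",H,"P",Pd,np.linalg.norm((H-Pd)[:2]))
# expected 0.1194 horiz
a=atz("top",(300+224/3,130+345/3),.095);b=atz("top",(300+432/3,130+405/3),.095)
u=(a-b);print("yaw axle",np.degrees(np.arctan2(u[1],u[0]))-90, "lever",np.degrees(np.arctan2(*(H-Pd)[1::-1])))
im,d=get_image("top");m=np.all(im[280:310,360:390]<40,axis=2);v,u=np.nonzero(m);c=np.array([u.mean()+360,v.mean()+280]);print(c,len(u),atz("top",c,.147))
im,d=get_image("side");cv2.imwrite("pics/crop2.png",cv2.resize(im[230:350,230:400],None,fx=4,fy=4,interpolation=cv2.INTER_CUBIC)[:,:,::-1])
# box frame check
for yaw in (-15,-16,-17,-18):
  y=np.radians(yaw);R=np.array([[np.cos(y),-np.sin(y)],[np.sin(y),np.cos(y)]])
  Pb=np.array([-.075-(.130*np.cos(.35)-.008*np.sin(.35)),.095]);
  pw=atz("top",c,.147)[:2];O=pw-R@Pb
  f=lambda x,y,z:np.append(O+R@[x,y],z)
  print(yaw,O,[proj("top",f(*q)).round(1) for q in [(-.075,.095,.095),(-.075,-.055,.095),(.165,.026,.125),(.165,-.026,.125)]],proj("side",f(Pb[0],Pb[1],.147)))
```

```text
pad tri [ 0.44905113 -0.07015762  0.14128888] [261.04279016 259.49508087] [374.00630146 293.54929987]
H [ 0.56195482 -0.11269847  0.095     ] P [ 0.44885052 -0.06974811  0.147     ] 0.12098477745135373
yaw axle -17.522127803618304 lever -20.79382958134481
[373.56451613 293.40860215] 186 [ 0.44934018 -0.06869585  0.147     ]
-15 [ 0.61250446 -0.21076682] [array([382.9, 248.4]), array([440. , 262.2]), array([431.5, 162.9]), array([451.4, 167.5])] [260.99766673 257.59578151]
-16 [ 0.61000013 -0.21359279] [array([383.6, 248.6]), array([440.6, 263.4]), array([433.8, 163.9]), array([453.6, 168.9])] [260.99766673 257.59578151]
-17 [ 0.60744686 -0.21637463] [array([384.4, 248.8]), array([441.2, 264.6]), array([436.1, 165. ]), array([455.8, 170.3])] [260.99766673 257.59578151]
-18 [ 0.60484543 -0.21911148] [array([385.2, 249. ]), array([441.7, 265.8]), array([438.3, 166.1]), array([458. , 171.7])] [260.99766673 257.59578151]
```

View pics/crop2.png

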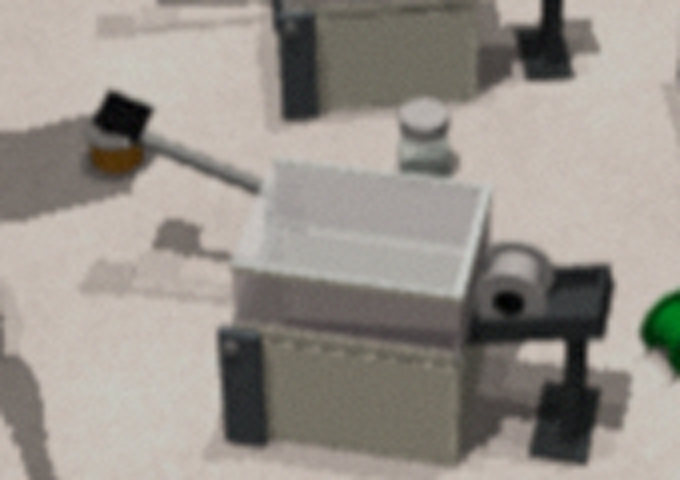

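Run:
```python
from h import *
from scipy.spatial.transform import Rotation as Ro
s=manip.get_state();q=s["ee_rot"];print(s["clock"],s["position"],s["width"]);print(Ro.from_quat(q[[1,2,3,0]]).as_matrix().round(3))
y=np.radians(-16)
fx,fy=-np.cos(y),-np.sin(y)
hx,hy=.5641-0,-.1016
for j in np.arange(0,.66,.05):
  a=.35-j;F=.130*np.cos(a)-.008*np.sin(a);z=.095+.130*np.sin(a)+.008*np.cos(a)
  print(round(j,2),np.round([hx+F*fx,hy+F*fy,z],4))
```

```text
1.05 [ 0.25001038 -0.51782409  0.24836913] 0.08553412062565229
[[-0.901  0.     0.435]
 [-0.435 -0.    -0.901]
 [ 0.    -1.     0.   ]]
0.0 [ 0.4493 -0.0687  0.1471]
0.05 [ 0.447  -0.068   0.1411]
0.1 [ 0.4449 -0.0674  0.1349]
0.15 [ 0.4432 -0.0669  0.1287]
0.2 [ 0.4417 -0.0665  0.1223]
0.25 [ 0.4405 -0.0662  0.1159]
0.3 [ 0.4397 -0.0659  0.1095]
0.35 [ 0.4391 -0.0658  0.103 ]
0.4 [ 0.4389 -0.0657  0.0965]
0.45 [ 0.439  -0.0657  0.09  ]
0.5 [ 0.4394 -0.0658  0.0835]
0.55 [ 0.4401 -0.066   0.077 ]
0.6 [ 0.4411 -0.0663  0.0706]
0.65 [ 0.4424 -0.0667  0.0642]
```

Call:
jog_arm(targets=[[0, [0.0, 0, 0.01], 0], [0, [0.02, 0.048, 0], 0.1], [0, [0.02, 0.048, 0], 0.1], [0, [0.02, 0.048, 0], 0.1], [0, [0.02, 0.048, 0], 0.1], [0, [0.02, 0.048, 0], 0.1], [0, [0.02, 0.048, 0], 0.1], [0, [0.02, 0.048, 0], 0.1], [0, [0.02, 0.048, 0], 0.1], [0, [0, 0, 0], 0.05]], force=40)

```text
clock: 2.3
position: [0.4111, -0.1306, 0.2593]
ee_rot: [-0.431, 0.429, -0.561, 0.562]
contact_force: [-0.3, -0.4, -0.2]
width: -0.0001
```

Call:
jog_arm(targets=[[0, [0.02, 0.032, 0], 0], [0, [0.018, 0.03, -0.02], 0], [0, [0, 0, -0.04], 0], [0, [0, 0, 0], 0]])

```text
clock: 2.8
position: [0.4462, -0.0709, 0.1968]
ee_rot: [0.427, -0.429, 0.564, -0.561]
contact_force: [-0.4, -0.1, 0.6]
width: -0.0001
```

Run:
```python
from h import *
s=manip.get_state();print(s["position"],s["contact_force"])
im,d=get_image("wrist");cv2.imwrite("pics/w1.png",im[:,:,::-1])
im,d=get_image("side");cv2.imwrite("pics/s1.png",cv2.resize(im[180:350,200:420],None,fx=3,fy=3,interpolation=cv2.INTER_CUBIC)[:,:,::-1])
print(proj("wrist",[.4493,-.0687,.147]),proj("wrist",s["position"]-[0,0,.017]))
```

```text
[ 0.44624644 -0.07089746  0.19676939] [-0.37302032 -0.1262316   0.60832314]
[315.15003917 264.3095354 ] [310.39195795 295.77307661]
```

View pics/w1.png

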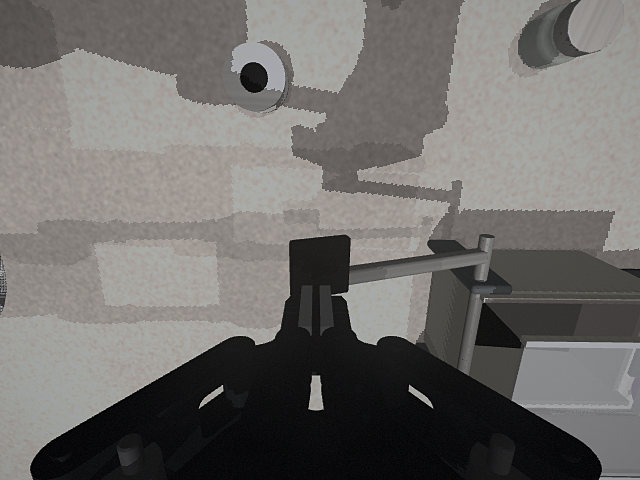

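View pics/s1.png

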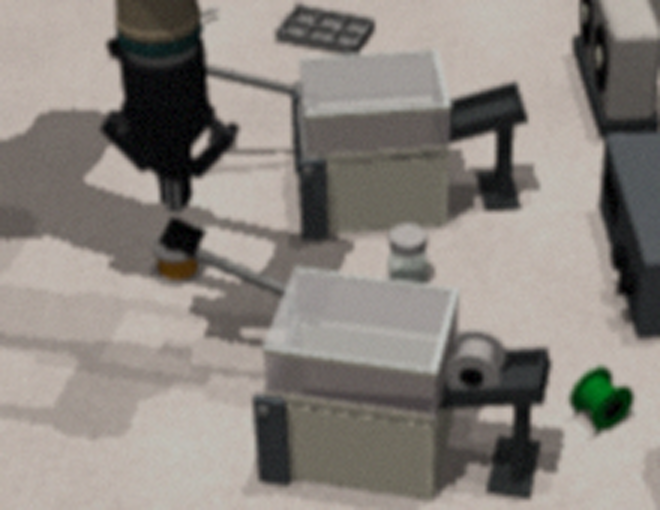

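The wrist view shows the pad of the spool box at about (320,266), with its lever running to the axle at (485,245). The closed fingertips are just above it at about (310,295). The hood and spool are well clear, so I'm going down to make contact.

Call:
jog_arm(targets=[[0, [0.003, 0.002, -0.01], 0], [0, [0, 0, -0.01], 0], [0, [0, 0, -0.005], 0], [0, [0, 0, 0], 0]])

```text
clock: 3.4
position: [0.4506, -0.0698, 0.1729]
ee_rot: [0.428, -0.428, 0.563, -0.563]
contact_force: [0.1, -0.5, 0.3]
width: 0.0001
```

Call:
jog_arm(targets=[[0, [0, 0, -0.003], 0], [0, [0, 0, -0.003], 0], [0, [0, 0, -0.003], 0], [0, [0, 0, 0], 0]])

```text
clock: 3.9
position: [0.451, -0.0698, 0.1643]
ee_rot: [-0.428, 0.428, -0.563, 0.563]
contact_force: [0.0, -0.5, 1.9]
width: -0.0
```

Run:
```python
from h import *
s=manip.get_state();print(s["position"],s["contact_force"])
im,d=get_image("side");cv2.imwrite("pics/s2.png",cv2.resize(im[180:350,200:420],None,fx=3,fy=3,interpolation=cv2.INTER_CUBIC)[:,:,::-1])
```

```text
[ 0.4509623  -0.06981558  0.16434471] [ 0.00696834 -0.47194692  1.9092271 ]
```

View pics/s2.png

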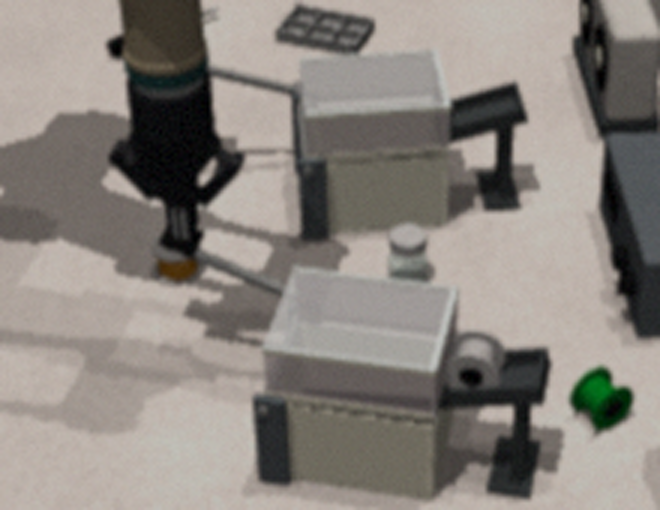

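Contact is made on the pad at 1.9 N. I'm pressing down along the pad's arc.

Call:
jog_arm(targets=[[0, [-0.002, 0.001, -0.006], 0], [0, [-0.002, 0, -0.006], 0], [0, [-0.002, 0.001, -0.006], 0], [0, [-0.002, 0, -0.007], 0], [0, [-0.001, 0.001, -0.007], 0], [0, [-0.001, 0, -0.007], 0], [0, [0, 0, -0.007], 0], [0, [0, 0, -0.007], 0], [0, [0, 0, -0.007], 0], [0, [0, 0, -0.007], 0]])

```text
clock: 5.2
position: [0.4412, -0.0669, 0.0969]
ee_rot: [-0.428, 0.428, -0.563, 0.563]
contact_force: [0.2, -0.0, 2.6]
width: 0.0004
```

Call:
jog_arm(targets=[[0, [0.001, 0, -0.006], 0], [0, [0.001, 0, -0.005], 0], [0, [0, 0, -0.003], 0], [0, [0, 0, 0], 0]])

```text
clock: 5.7
position: [0.4429, -0.0668, 0.0832]
ee_rot: [0.428, -0.428, 0.563, -0.563]
contact_force: [0.0, -1.3, 1.8]
width: -0.0005
```

Run:
```python
from h import *
s=manip.get_state();print(s["clock"],s["position"],s["contact_force"])
im,d=get_image("side");cv2.imwrite("pics/s3.png",cv2.resize(im[180:350,200:420],None,fx=3,fy=3,interpolation=cv2.INTER_CUBIC)[:,:,::-1])
```

```text
5.7 [ 0.44293671 -0.06680417  0.08319452] [ 0.04283574 -1.31369546  1.81957375]
```

View pics/s3.png

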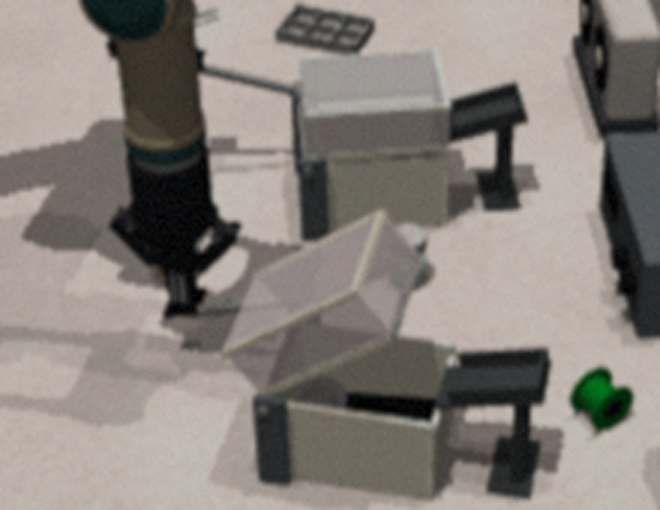

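The hood is up and the ramp at crop (495,370) is empty, so the spool has rolled off it. The force is only 1.8 N, so the lever may not be at its stop yet. I'll press a little further and hold.

Call:
jog_arm(targets=[[0, [0, 0, -0.002], 0], [0, [0, 0, -0.002], 0], [0, [0, 0, 0], 0]])

```text
clock: 6.12
position: [0.4434, -0.067, 0.0822]
ee_rot: [-0.428, 0.428, -0.562, 0.564]
contact_force: [-5.8, 0.5, 27.0]
width: -0.0002
```

Call:
jog_arm(targets=[[0, [0, 0, 0.001], 0], [0, [0, 0, 0], 0], [0, [0, 0, 0], 0], [0, [0, 0, 0], 0], [0, [0, 0, 0], 0], [0, [0, 0, 0], 0], [0, [0, 0, 0], 0], [0, [0, 0, 0], 0], [0, [0, 0, 0], 0], [0, [0, 0, 0], 0]])

```text
clock: 7.38
position: [0.4433, -0.0669, 0.0824]
ee_rot: [-0.428, 0.428, -0.562, 0.563]
contact_force: [-4.0, 0.3, 19.2]
width: 0.0001
```

Run:
```python
from h import *
s=manip.get_state();print(s["clock"],s["position"],s["contact_force"])
a,d=get_image("side");b,_=get_image("top")
f=lambda i:cv2.resize(i,(400,480),interpolation=cv2.INTER_CUBIC)
cv2.imwrite("pics/s4.png",np.hstack([f(a[220:370,270:395]),f(b[140:290,360:485])])[:,:,::-1])
for n in("side","top"):print([(np.round(x["position"]),round(x["score"],2)) for x in spot_point("spool_center",n)])
```

```text
7.375 [ 0.44325738 -0.0669127   0.08236569] [-4.04606318  0.27880746 19.16645716]
[(array([398., 310.]), 0.87), (array([386., 363.]), 0.78), (array([303., 317.]), 0.64)]
[(array([482., 174.]), 0.78), (array([413., 151.]), 0.64), (array([324., 301.]), 0.63)]
```

View pics/s4.png

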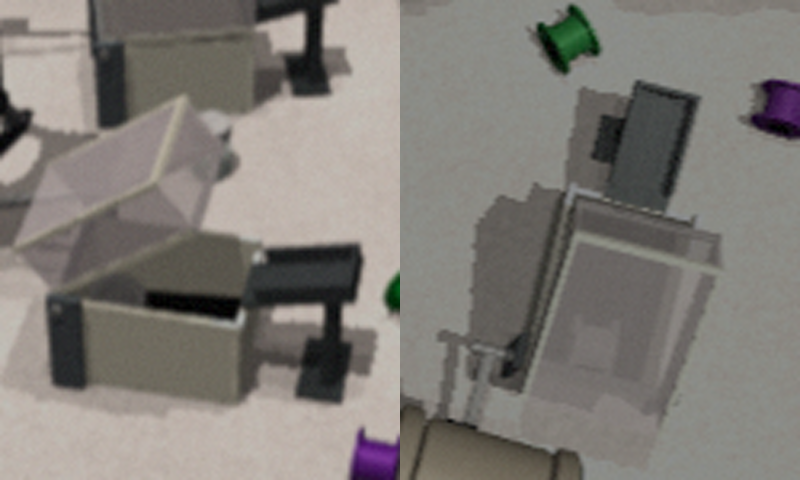

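The spool is in the tray, visible through the hood at crop (597,340) of the top view, and the lever is at its stop at 19 N. Now I'm easing it up slowly.

Call:
jog_arm(targets=[[0, [0, 0, 0.002], 0], [0, [0, 0, 0.003], 0], [0, [-0.001, 0, 0.003], 0], [0, [0, 0, 0.003], 0], [0, [-0.001, 0, 0.003], 0], [0, [0, 0, 0.003], 0], [0, [-0.001, 0, 0.003], 0], [0, [0, 0, 0.003], 0], [0, [0, 0, 0.003], 0], [0, [0, 0, 0.003], 0]])

```text
clock: 8.82
position: [0.4398, -0.0668, 0.1095]
ee_rot: [0.428, -0.428, 0.563, -0.563]
contact_force: [-1.3, 0.7, 1.7]
width: -0.0003
```

Call:
jog_arm(targets=[[0, [0, 0, 0.003], 0], [0, [0, 0, 0.003], 0], [0, [0, 0, 0.003], 0], [0, [0.001, 0, 0.003], 0], [0, [0, 0, 0.003], 0], [0, [0.001, 0, 0.003], 0], [0, [0.001, 0, 0.003], 0], [0, [0.001, -0.001, 0.003], 0], [0, [0.001, 0, 0.003], 0], [0, [0.001, 0, 0.003], 0]])

```text
clock: 10.07
position: [0.4461, -0.068, 0.1395]
ee_rot: [-0.428, 0.428, -0.563, 0.563]
contact_force: [-0.9, -1.0, 1.4]
width: 0.0002
```

Call:
jog_arm(targets=[[0, [0.001, 0, 0.003], 0], [0, [0.001, -0.001, 0.003], 0], [0, [0.001, 0, 0.002], 0], [0, [0.001, 0, 0.002], 0], [0, [0, 0, 0], 0]])

```text
clock: 10.7
position: [0.4503, -0.069, 0.1495]
ee_rot: [-0.428, 0.428, -0.563, 0.563]
contact_force: [-1.7, 0.2, 2.6]
width: -0.0
```

Call:
jog_arm(targets=[[0, [0, 0, 0.002], 0], [0, [0, 0, 0.002], 0], [0, [0.001, -0.001, 0.0015], 0], [0, [0, 0, 0.0015], 0], [0, [0, 0, 0.0015], 0], [0, [0, 0, 0.001], 0], [0, [0, 0, 0.001], 0], [0, [0, 0, 0.001], 0], [0, [0, 0, 0.001], 0], [0, [0, 0, 0], 0]])

```text
clock: 11.95
position: [0.451, -0.0699, 0.1619]
ee_rot: [-0.428, 0.428, -0.563, 0.563]
contact_force: [0.8, -1.6, 1.4]
width: -0.0001
```

Call:
jog_arm(targets=[[0, [0, 0, 0.001], 0], [0, [0, 0, 0.001], 0], [0, [0, 0, 0.001], 0], [0, [0, 0, 0.001], 0], [0, [0, 0, 0.001], 0], [0, [0, 0, 0.001], 0], [0, [0, 0, 0], 0]])

```text
clock: 12.82
position: [0.4502, -0.0696, 0.1675]
ee_rot: [0.428, -0.428, 0.563, -0.562]
contact_force: [0.2, 0.2, 0.3]
width: 0.0001
```

Run:
```python
from h import *
s=manip.get_state();print(s["clock"],s["position"],s["contact_force"])
a,d=get_image("side");b,_=get_image("top")
f=lambda i:cv2.resize(i,(400,480),interpolation=cv2.INTER_CUBIC)
cv2.imwrite("pics/s5.png",np.hstack([f(a[220:370,245:370]),f(b[140:290,360:485])])[:,:,::-1])
```

```text
12.825 [ 0.45021129 -0.06957808  0.16748284] [0.2142576  0.16704778 0.29150951]
```

View pics/s5.png

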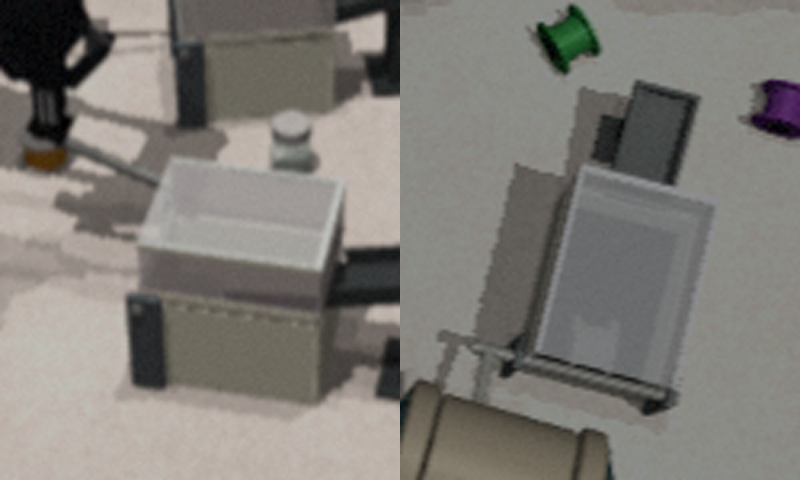

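The hood is shut, the spool shows inside at crop (597,335), and the contact force has dropped away. I'm retreating straight up and then away.

Call:
jog_arm(targets=[[0, [0, 0, 0.005], 0], [0, [0, 0, 0.02], 0], [0, [0, 0, 0.03], 0], [0, [0, 0, 0.03], 0], [0, [-0.02, -0.03, 0.01], 0], [0, [-0.02, -0.04, 0], 0], [0, [-0.02, -0.04, 0], 0], [0, [-0.02, -0.04, 0], 0], [0, [0, 0, 0], 0], [0, [0, 0, 0], 0]])

```text
clock: 14.18
position: [0.371, -0.2195, 0.2629]
ee_rot: [0.428, -0.427, 0.563, -0.563]
contact_force: [0.9, 0.4, -0.1]
width: -0.0001
```

Run:
```python
from h import *
s=manip.get_state();print(s["clock"],s["position"],s["contact_force"])
a,d=get_image("side");b,_=get_image("top")
cv2.imwrite("pics/s6.png",np.hstack([cv2.resize(a[150:450,190:440],(400,480)),cv2.resize(b[130:330,220:550],(400,480))])[:,:,::-1])
im=b;m=np.all(im[280:310,360:390]<40,axis=2);v,u=np.nonzero(m);print("pad px",u.mean()+360,v.mean()+280,len(u))
```

```text
14.175 [ 0.37100991 -0.21949415  0.26293883] [ 0.93530416  0.39751345 -0.10518257]
pad px 373.572192513369 293.44919786096256 187
```

View pics/s6.png

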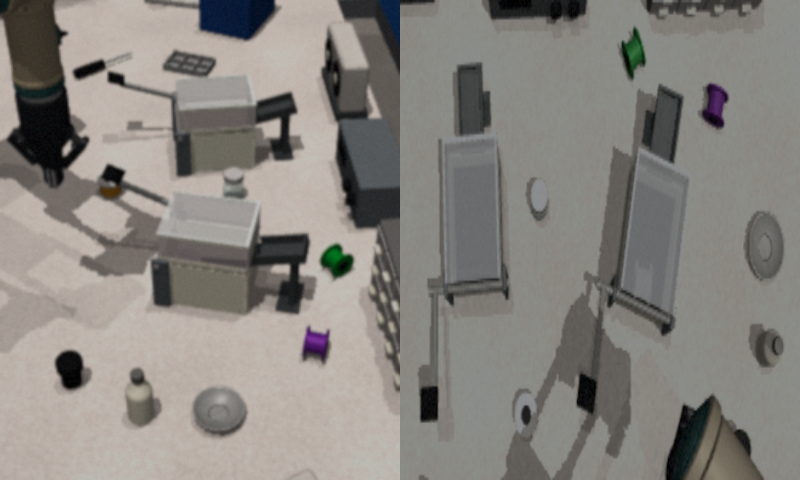

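The pad is back at its rest pixel (373.6, 293.4), the same as before I started. The hood is shut, the hand is clear and the bystanders look unmoved.

```bash
python3 -c "
from rig import *
print(sign_off())"
```

```text
the job is handed in; nothing more can be done
None
```

The job is done and handed in at about 14 s of the 45 s allowed. With closed fingertips I pressed the pad of the box with the silver spool down to its stop. The spool rolled in by itself while I held it there. I then eased the lever up over about 5 s until the hood was shut, and moved the hand clear.

**Last checks:**
- **Pad:** back at its starting pixel in the top view, (373.6, 293.4), so the hood is shut.
- **Spool:** the ramp is empty, and the spool shows in the tray through the hood.
- **Hand:** force readings near zero (under 1 N), and nothing is being touched.
- **Other things:** the other box's hood is shut, and the jar, brass spool and other nearby loose items look unmoved. I judged this by eye and did not measure their positions.

**Disagreements:**
- **Stop force:** the lever stopped about 1–2 mm higher than I had calculated, so the press briefly reached 27 N at the fingertip. I eased it to 19 N for the hold.
- **Spool detection:** the detector did not report the spool in the tray in the top view, only the green, purple and brass ones. I confirmed the silver spool by looking at the picture.

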